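Slide a glaze test plate out of its drying stand and stack it

TASK

Slide the glaze test plate along its channel, out from under the wire rack, until its end sticks out over the open end of the stand while it still lies flat; grip it by the sides of that end and lift it clear. Lower it squarely onto the narrower plate on the plaster block, let go only once it is down, and leave the plate underneath and the other things on the table where they are.

Things in the scene. Friction and masses are not known exactly. Their poses are not given: they have to be found in the camera images.
- plate_mid (a point): centre (half-way up) of the loose white ceramic test plate, 50 x 130 x 7 mm, about 0.1 kg, three grey bands near its -y end. x runs across it, y along (130 mm), z up. It starts flat in the stand's channel, y along the channel, wholly under the wire rack, with at least 55 mm of free channel behind its -y end.
- channel_end (a point): point of the fixed wooden stand: on the channel floor, mid-width, at its open end, 40 mm above the table. y points along the channel and out of the open end, x across (away from the robot). The floor runs back to y = -270 mm. Channel 54 mm wide between rails 8 wide, 12 high; an 8 mm stop shuts the far end. Beyond the open end all is free down to the table.
- rack_front (a point): middle of the front (-x) bar of the steel-wire rack over the channel, 195 mm above the channel floor; axes as channel_end. The rack covers x = -4 to +99 mm, y = -106 to +106 mm from here; posts at x = +95, y = -102 and +102 mm; a 15 mm high dish lies on it. Front and sides below are open. Nothing stands above the channel's last 54 mm before its open end.
- base_plate_mid (a point): centre (half-way up) of the narrower plate (38 x 130 x 7 mm, same axes) that lies loose on the plaster block. The fixed block is 30 mm wide, 110 mm long and 26 mm high, centred under it and turned the same way, so fingers beside the upper plate come down clear of it.
- brush_rest: white porcelain rest with a row of notches, 22 x 90 x 18 mm, loose, standing by; origin at the centre of its underside.
- saucer: white saucer with a rose pigment patch, 124 mm wide, 33 mm high, loose, standing by; origin at the centre of its underside.
- stilt: three-armed beige kiln stilt, 58 x 50 x 24 mm, loose, standing by; origin at the centre of its underside.
- jar: plain white open jar, 82 mm wide, 69 mm high, loose, standing by; origin at the centre of its underside.
- paste_pot: small plain white pot, 56 mm wide, 51 mm high, loose, standing by; origin at the centre of its underside.
- plate: the same loose test plate; origin at the centre of its underside.
- base_plate: the same narrower plate on the plaster block; origin at the centre of its underside.
Things that resemble listed ones, but are neither listed nor needed, are in the scene too. Leave any turquoise look-alike of the base_plate alone.

How it is judged:
By the outcome, as a careful person would: the job done as asked, in the order asked, and still so for the second after the job is handed in, with the robot touching nothing.
It also fails if it takes over 58 s, if anything falls off the work surface, if the arm or the gripper's body presses on something with over 40 N, if the wrist force passes 120 N, or if a joint passes its speed limit or range.

ROBOT

A 6-joint arm with a two-finger parallel gripper is mounted at the origin on the work surface; the furniture and walls round the work are solid. World frame = base frame: x ahead of the robot, y to its left, z up, the work surface at z = 0. Lengths are in m, angles in degrees, forces in N, time in s.
With the tool pointing down it reaches from about 0.3 to 0.75 m from the base axis. Payload 8.5 kg.
Tool frame: the origin (TCP) lies between the finger pads; the fingertips stand 17 mm ahead of it and the grasp point (between the pads) lies 2 mm behind it; z points along the fingers, y is the direction in which the jaws open and shut (so a half turn about z gives the same grasp; the last joint's range is limited). The gripper opens to 85 mm and grips with 20 to 120 N. Pads are 22 mm wide; open, the fingers measure 114 mm over their backs; the gripper's body (76 mm by 85 mm) begins 54 mm behind the grasp point. The pads swing forward as they close: fully open they stand 13 mm farther back than shut.
Start: joints at [-84.471, 21.807, 74.336, -0, 83.858, -12.336], TCP at [0.169, -0.523, 0.248] pointing down, gripper open.
Joint ranges: [-178.18, 178.18], [-50.72, 133.34], [12.68, 142.11], [-81.47, 261.47], [9.98, 163.14], [-165.26, 165.26]. Speed limits (degrees/s): [136.94, 136.94, 180, 180, 180, 180].

INTERFACE

Orientations are given as a 3x3 rotation matrix whose columns are the frame's x, y, z axes.
In Python, from rig import readout, eyes, env gives the robot as it stands.
- The arm moves only by the tool arm_command, never from a script. Its argument "rows" is text: rows parted by semicolons, each of 7 numbers parted by spaces: the closure, from 0 (fully open) to 1 (shut), then the shift along the tool's x, y, z in mm, then the turn, a rotation vector about the tool's x, y, z in degrees. In form: grip dx dy dz rx ry rz; .... A call has 1 to 5 rows; each row shifts and turns the commanded pose from where the row before left it, along the tool's axes as they then stand; what a row does not reach is not made up. A row lasts 1/12 s, in which the tool goes at most 41.7 mm and 7.16 degrees, less where a joint would pass 70% of its speed; a pose out of reach is approached as far as the arm can. A call with a gripper value outside its range is refused whole. The fingers move at their own pace and stop on an object; "squeeze" is the grip in N (left out, the last holds). Time passes only in rows, so rows that do not move let the fingers close. It gives the time, the measured TCP pose, the force and the opening at its end, in the units of the state.
- readout.observe(): the state, without advancing time (a new reading comes with each control period).
- eyes.get_image(name): name is "scene" or "top" or "wrist"; returns the picture (480x640x3 uint8, red, green, blue); there is no depth.
- eyes.camera_model(name): a dict with "mtx" (3x3 intrinsics, pixels), "view" (4x4, takes a point from world to camera coordinates). Camera axes: x right, y up, looking along -z (the intrinsics and any distortion apply to the point x, -y, -z); pixel columns grow to the right and rows downward; lengths in m; the calibration is good to about 2 mm. A picture is of the moment at which its call begins: read the wrist's pose just before it. camera_model takes no time and is no camera call; for the wrist camera it gives the pose at the moment of the call.
- env.close_job(): hands the job in, once; it reports no verdict.
The state is a dict: "time_s": time; "q": joint angles; "qvel": joint speeds; "joint_efforts": joint torques, N m; "position": TCP position; "tool_rot": TCP orientation; "ft_force": force on the tool from outside, world axes, zero at the start; "wrist_torque": the same for the moment, N m; "grip_width": finger opening in m.
Only numpy, scipy, OpenCV 4.12 (cv2) and the standard library are available. Lean on these libraries where they do the work, as an engineer would, in place of code of your own. Each camera call takes 0.05 s, during which the arm holds its last target. There are 200 camera calls.

## Working session

There is one attempt and no reset: what is moved stays moved. The work goes in short steps, Python scripts to look and compute and a tool call to move; the robot and the scene stay as the last step left them, time stands still between calls to the robot, and variables do not carry over. Pictures are saved under pics/ and viewed, about 8 in all and at most 12, crops included, and the job is handed in when it is done.

Besides the shell and the picture viewer there is one more tool, called after "Call:" in YAML: its name, and indented under it one key for each argument. arm_command: Moves the arm, as the interface text tells. Its arguments: {"type":"object","properties":{"rows":{"type":"string"},"squeeze":{"type":"number"}},"required":["rows"]}

```bash
ls; mkdir -p pics; cat > h.py <<'E'
import numpy as np, cv2
from rig import readout, eyes, env
np.set_printoptions(precision=4,suppress=True)
def snap(name,fn):
    m=eyes.camera_model(name); im=eyes.get_image(name)
    cv2.imwrite('pics/'+fn,im[:,:,::-1]); return m,im
def proj(m,p):
    p=np.atleast_2d(p); V=np.array(m['view']); c=(V[:3,:3]@p.T).T+V[:3,3]
    c=c*[1,-1,-1]; u=(np.array(m['mtx'])@c.T).T
    return u[:,:2]/u[:,2:]
def ray(m,uv):
    V=np.array(m['view']); R=V[:3,:3]; o=-R.T@V[:3,3]
    d=np.linalg.inv(np.array(m['mtx']))@np.array([uv[0],uv[1],1.]); d=R.T@(d*[1,-1,-1])
    return o,d/np.linalg.norm(d)
def atz(m,uv,z):
    o,d=ray(m,uv); return o+d*(z-o[2])/d[2]
def tri(obs):
    A=np.zeros((3,3));b=np.zeros(3)
    for m,uv in obs:
        o,d=ray(m,uv);P=np.eye(3)-np.outer(d,d);A+=P;b+=P@o
    x=np.linalg.solve(A,b)
    return x,[float(np.linalg.norm((np.eye(3)-np.outer(d,d))@(x-o))) for o,d in [ray(m,uv) for m,uv in obs]]
E
python3 - <<'E'
from h import *
import pickle
r={}
for n in('scene','top'):
    m,im=snap(n,n+'0.png'); r[n]=m; print(n,{k:(v if k not in('mtx','view') else np.array(v)) for k,v in m.items()})
pickle.dump(r,open('cams.pkl','wb'))
print(readout.observe())
E
```

```text
pics
scene {'mtx': array([[501.2736,   0.    , 323.9312],
       [  0.    , 501.2736, 242.5618],
       [  0.    ,   0.    ,   1.    ]]), 'view': array([[-0.8295, -0.5584,  0.0114,  0.4384],
       [ 0.2582, -0.3653,  0.8943, -0.2341],
       [-0.4952,  0.7448,  0.4472, -1.2935],
       [ 0.    ,  0.    ,  0.    ,  1.    ]])}
top {'mtx': array([[472.0407,   0.    , 320.6693],
       [  0.    , 472.0407, 234.7494],
       [  0.    ,   0.    ,   1.    ]]), 'view': array([[-0.0039, -1.    ,  0.0025,  0.1002],
       [ 0.9904, -0.0036,  0.1384, -0.4804],
       [-0.1384,  0.0031,  0.9904, -1.3969],
       [ 0.    ,  0.    ,  0.    ,  1.    ]])}
{'time_s': 0.1, 'q': array([-84.4711,  21.8381,  74.3775,   0.0007,  83.8565, -12.3366]), 'qvel': array([-0.0028, -0.1478, -0.2399,  0.0519,  0.0376, -0.1236]), 'joint_efforts': array([  0.0035, -44.9225, -23.1655,  -0.0001,   0.0037,  -0.    ]), 'position': array([ 0.1687, -0.5233,  0.2478]), 'tool_rot': array([[ 0.9518,  0.3068, -0.0001],
       [ 0.3068, -0.9518,  0.0013],
       [ 0.0003, -0.0012, -1.    ]]), 'ft_force': array([ 0.3587,  0.2443, -0.1431]), 'wrist_torque': array([ 0.0188,  0.0002, -0.0036]), 'grip_width': 0.0854610426459941}
```

View pics/scene0.png

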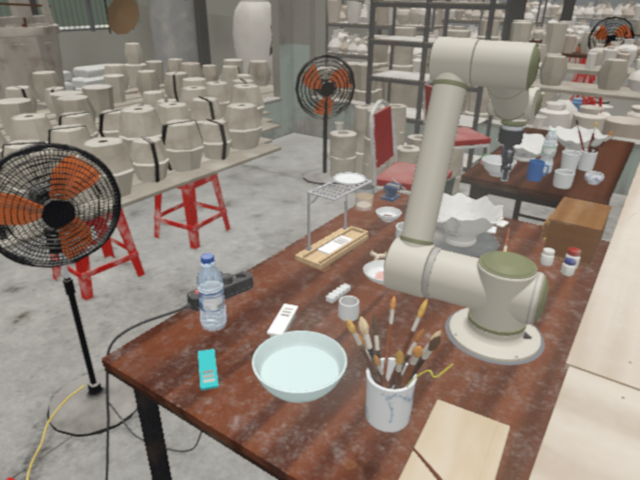

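View pics/top0.png

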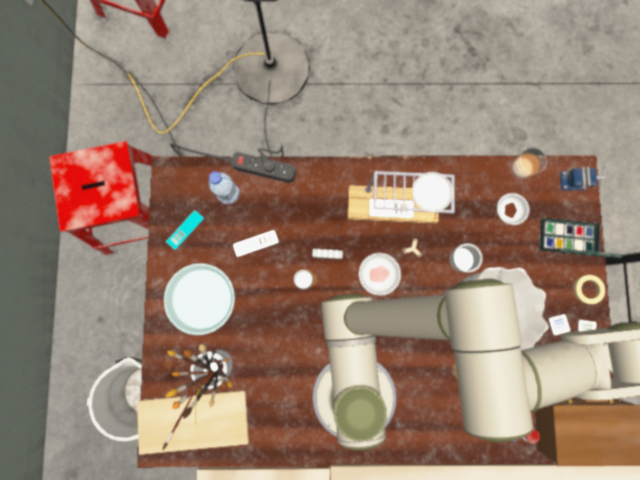

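The top view shows the stand at about px (349–438, 185–222), with the white plate near (392,208) and the open end probably on the left (+y). The base plate on its block is near (256,243), and the turquoise look-alike near (185,230). I'll enlarge these.

```bash
python3 - <<'E'
import cv2,numpy as np
t=cv2.imread('pics/top0.png');s=cv2.imread('pics/scene0.png')
def crop(im,x,y,w,h,k):
    c=cv2.resize(im[y:y+h,x:x+w],None,fx=k,fy=k,interpolation=cv2.INTER_CUBIC)
    for i in range(0,w,10): cv2.putText(c,str(x+i),(i*k,8),0,.3,(0,0,255)); cv2.line(c,(i*k,8),(i*k,14),(0,0,255))
    for j in range(0,h,10): cv2.putText(c,str(y+j),(0,j*k+4),0,.3,(0,0,255)); cv2.line(c,(20,j*k),(26,j*k),(0,0,255))
    return c
A=np.zeros((600,800,3),np.uint8)
def put(c,x,y): A[y:y+c.shape[0],x:x+c.shape[1]]=c
put(crop(t,340,165,125,60,4),0,0)
put(crop(t,228,224,56,38,5),510,0)
put(crop(s,290,165,90,107,3),510,240)
put(crop(s,290,222,85,50,6),0,250)
A2=crop(s,258,298,48,44,5)
A2=cv2.resize(A2,(180,165)); 
cv2.imwrite('pics/c1.png',A)
E
```

```text
(no output)
```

View pics/c1.png

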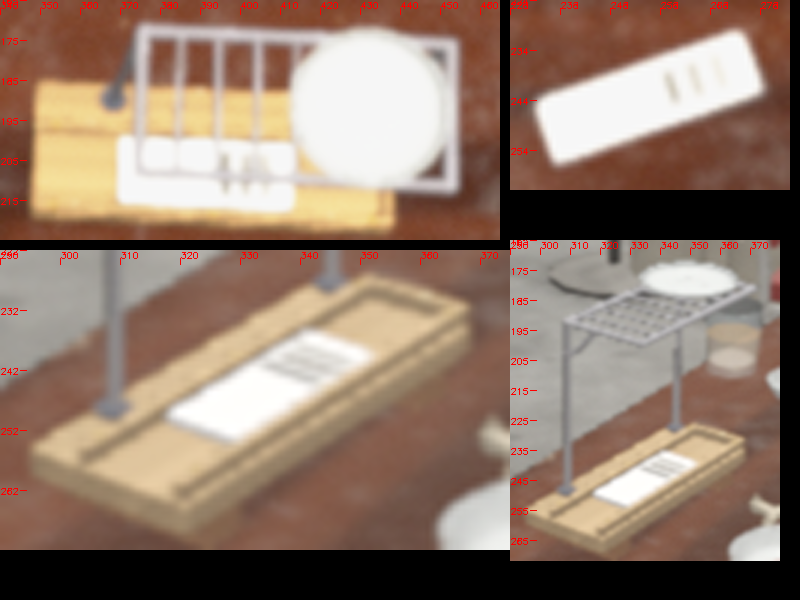

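The open end is on the left (+y) and the stop on the right. In the top view, the plate corners are about (370,199), (414,201), (413,218) and (369,215.5), and the middle of the channel end is about (348.5,207). The base plate corners are (234,243.6), (274,230), (279,242) and (237,257).

```bash
python3 - <<'E'
from h import *
import pickle
r=pickle.load(open('cams.pkl','rb'));t=r['top'];s=r['scene']
f=lambda L,z:np.array([atz(t,u,z) for u in L])
P=f([(370,198.8),(413.7,200.7),(413.2,218),(369.2,215.5)],.047);print('plate',P,P.mean(0))
print('chan end',f([(348.5,207),(350,197.5),(348,216.7),(438,222)],.04))
B=f([(234,243.6),(274,230),(279,242),(237,257)],.04-.007);print('base',B,B.mean(0))
d=B[0]+B[3]-B[1]-B[2];print('base ydir',d/np.linalg.norm(d), np.linalg.norm(B[0]-B[1]),np.linalg.norm(B[0]-B[3]))
# scene-vs-top triangulation: plate corners from scene crop (orig 290,222, x6)
c=lambda x,y:(290+x/6,222+(y-250)/6)
for n,u,v in [('-y far',c(375,350),(413.7,200.7)),('+y near',c(237,440),(369.2,215.5)),('+y far',c(165,412),(370,198.8)),('openend near corner',c(190,512),(348.2,218.7))]: print(n,tri([(s,u),(t,v)]))
sc=cv2.imread('pics/scene0.png')
print('base in scene',proj(s,B),proj(s,[P.mean(0)]))
E
```

```text
plate [[ 0.5884 -0.0516  0.047 ]
 [ 0.5821 -0.1841  0.047 ]
 [ 0.5289 -0.1809  0.047 ]
 [ 0.537  -0.0483  0.047 ]] [ 0.5591 -0.1162  0.047 ]
chan end [[ 0.5647  0.0135  0.04  ]
 [ 0.5942  0.0085  0.04  ]
 [ 0.5348  0.0153  0.04  ]
 [ 0.5176 -0.2571  0.04  ]]
base [[0.4548 0.3604 0.033 ]
 [0.4959 0.2399 0.033 ]
 [0.4591 0.2245 0.033 ]
 [0.4141 0.3505 0.033 ]] [0.456  0.2938 0.033 ]
base ydir [-0.33   0.944  0.   ] 0.12723245931222102 0.041831865813053204
-y far (array([ 0.5666, -0.1948,  0.0366]), [0.019600930231604193, 0.019600930231604356])
+y near (array([ 0.5382, -0.0474,  0.0477]), [0.0015387428799260284, 0.001538742879925993])
+y far (array([ 0.5884, -0.0514,  0.0478]), [0.0001736050926868071, 0.00017360509268701064])
openend near corner (array([0.5287, 0.0142, 0.0363]), [0.0007241947900979657, 0.0007241947900979986])
base in scene [[267.2799 331.326 ]
 [284.2551 303.7255]
 [298.7002 305.4665]
 [282.7745 335.0732]] [[336.2145 244.1628]]
```

```bash
cat >> h.py <<'E'
from scipy.spatial.transform import Rotation as Rn
def ang(v): return np.degrees(np.arctan2(-v[0],v[1]))
def toolR(yaw,tilt=0):
    """tool y = -cy, tilted by tilt deg so fingers point along +cx; yaw of cx in deg"""
    a=np.radians(yaw);cx=np.array([np.cos(a),np.sin(a),0]);cy=np.array([-np.sin(a),np.cos(a),0]);z=np.array([0,0,1.])
    t=np.radians(tilt);d=np.sin(t)*cx-np.cos(t)*z
    return np.c_[np.sin(t)*z+np.cos(t)*cx,-cy,d]
def plan(wps,p=None,R=None,g=0,step=35,astep=6):
    o=readout.observe(); p=o['position'] if p is None else p; R=o['tool_rot'] if R is None else R
    for tp,tR in wps:
        tp=np.array(tp,float);rv=Rn.from_matrix(R.T@tR).as_rotvec(degrees=True)
        n=int(max(1,np.ceil(np.linalg.norm(tp-p)*1000/step),np.ceil(np.linalg.norm(rv)/astep)))
        print('-> ',tp,n,'rows')
        Rk=R
        rr=[]
        for k in range(n):
            dp=Rk.T@(tp-p)/n*1000; rr.append(' '.join(f'{x:.1f}' for x in [g,*dp,*(rv/n)])); Rk=Rk@Rn.from_rotvec(rv/n,degrees=True).as_matrix()
        for i in range(0,n,5): print('   ','; '.join(rr[i:i+5]))
        p,R=tp,tR
E
python3 - <<'E'
from h import *
import pickle
r=pickle.load(open('cams.pkl','rb'));t=r['top'];s=r['scene']
print('rack front +y corner',tri([(s,(335,200)),(t,(375.7,208))]), atz(t,(375.7,208),.235),atz(t,(453,212),.235))
o=readout.observe();m=eyes.camera_model('wrist');V=np.array(m['view']);c=-V[:3,:3].T@V[:3,3]
print('cam in tool',o['tool_rot'].T@(c-o['position']),'look',o['tool_rot'].T@(-V[2,:3]))
print(m['mtx'])
R=toolR(-3,45)
plan([((.33,-.33,.25),toolR(-3,15)),((.44,-.205,.19),R)],g=1)
E
```

```text
rack front +y corner (array([ 0.5232, -0.0457,  0.2328]), [9.527201932384407e-05, 9.527201932382535e-05]) [ 0.5228 -0.0454  0.235 ] [ 0.5115 -0.2476  0.235 ]
cam in tool [ 0.081  -0.0008 -0.1255] look [-0.3136  0.0013  0.9495]
[[407.0067   0.     319.3483]
 [  0.     407.0067 242.8679]
 [  0.       0.       1.    ]]
->  [ 0.33 -0.33  0.25] 8 rows
    1.0 26.6 -16.8 -0.2 -0.4 1.9 2.6; 1.0 25.8 -18.0 0.5 -0.4 1.9 2.6; 1.0 24.9 -19.1 1.2 -0.4 1.9 2.6; 1.0 24.0 -20.3 1.9 -0.4 1.9 2.6; 1.0 23.0 -21.3 2.5 -0.4 1.9 2.6
    1.0 21.9 -22.4 3.1 -0.4 1.9 2.6; 1.0 20.8 -23.4 3.6 -0.4 1.9 2.6; 1.0 19.6 -24.3 4.2 -0.4 1.9 2.6
->  [ 0.44  -0.205  0.19 ] 6 rows
    1.0 14.0 -21.8 14.1 -0.0 5.0 0.0; 1.0 12.8 -21.8 15.3 -0.0 5.0 0.0; 1.0 11.4 -21.8 16.3 -0.0 5.0 0.0; 1.0 9.9 -21.8 17.3 -0.0 5.0 0.0; 1.0 8.4 -21.8 18.1 -0.0 5.0 0.0
    1.0 6.8 -21.8 18.7 -0.0 5.0 0.0
```

```bash
cat >> h.py <<'E'
def TR(yaw,tilt=0):
    """tool x = +cy (camera to +y), fingers tilted to point along +cx"""
    R=toolR(yaw,tilt); return np.c_[-R[:,1],R[:,0],R[:,2]]
E
python3 - <<'E'
from h import *
plan([((.32,-.36,.25),TR(-3,15)),((.44,-.195,.16),TR(-3,45))],g=1)
E
```

```text
->  [ 0.32 -0.36  0.25] 12 rows
    1.0 16.2 -9.1 -0.2 -1.1 0.7 -5.7; 1.0 17.0 -7.4 -0.1 -1.1 0.7 -5.7; 1.0 17.7 -5.7 -0.0 -1.1 0.7 -5.7; 1.0 18.1 -3.9 0.1 -1.1 0.7 -5.7; 1.0 18.4 -2.1 0.3 -1.1 0.7 -5.7
    1.0 18.5 -0.2 0.5 -1.1 0.7 -5.7; 1.0 18.5 1.6 0.8 -1.1 0.7 -5.7; 1.0 18.2 3.4 1.1 -1.1 0.7 -5.7; 1.0 17.8 5.2 1.4 -1.1 0.7 -5.7; 1.0 17.1 6.9 1.7 -1.1 0.7 -5.7
    1.0 16.3 8.6 2.1 -1.1 0.7 -5.7; 1.0 15.4 10.1 2.5 -1.1 0.7 -5.7
->  [ 0.44  -0.195  0.16 ] 7 rows
    1.0 24.4 12.0 16.5 -4.3 -0.0 0.0; 1.0 24.4 10.7 17.4 -4.3 -0.0 0.0; 1.0 24.4 9.4 18.1 -4.3 -0.0 0.0; 1.0 24.4 8.0 18.8 -4.3 -0.0 0.0; 1.0 24.4 6.6 19.3 -4.3 -0.0 0.0
    1.0 24.4 5.1 19.8 -4.3 -0.0 0.0; 1.0 24.4 3.7 20.1 -4.3 -0.0 0.0
```

Call:
arm_command:
  rows: "1 16.2 -9.1 -0.2 -1.1 0.7 -5.7; 1 17 -7.4 -0.1 -1.1 0.7 -5.7; 1 17.7 -5.7 0 -1.1 0.7 -5.7; 1 18.1 -3.9 0.1 -1.1 0.7 -5.7; 1 18.4 -2.1 0.3 -1.1 0.7 -5.7"
  squeeze: 60

```text
time_s: 0.52
position: [0.2323, -0.4546, 0.2488]
tool_rot: [[0.684, 0.722, 0.102], [0.728, -0.684, -0.048], [0.036, 0.107, -0.994]]
ft_force: [0.7, -0.4, -0.1]
grip_width: 0.0256
```

Call:
arm_command:
  rows: "1 18.5 -0.2 0.5 -1.1 0.7 -5.7; 1 18.5 1.6 0.8 -1.1 0.7 -5.7; 1 18.2 3.4 1.1 -1.1 0.7 -5.7; 1 17.8 5.2 1.4 -1.1 0.7 -5.7; 1 17.1 6.9 1.7 -1.1 0.7 -5.7"

```text
time_s: 0.93
position: [0.2956, -0.3867, 0.2492]
tool_rot: [[0.251, 0.944, 0.213], [0.968, -0.248, -0.041], [0.015, 0.217, -0.976]]
ft_force: [-0.0, -0.2, -0.2]
grip_width: -0.0
```

Call:
arm_command:
  rows: "1 16.3 8.6 2.1 -1.1 0.7 -5.7; 1 15.4 10.1 2.5 -1.1 0.7 -5.7; 1 0 0 0 0 0 0"

```text
time_s: 1.18
position: [0.3215, -0.3585, 0.2493]
tool_rot: [[0.053, 0.966, 0.254], [0.999, -0.05, -0.021], [-0.008, 0.255, -0.967]]
ft_force: [-0.2, -0.2, -0.7]
grip_width: 0.0001
```

Tracking is good. Moving on to the look pose.

Call:
arm_command:
  rows: "1 24.4 12 16.5 -4.3 0 0; 1 24.4 10.7 17.4 -4.3 0 0; 1 24.4 9.4 18.1 -4.3 0 0; 1 24.4 8 18.8 -4.3 0 0; 1 24.4 6.6 19.3 -4.3 0 0"

```text
time_s: 1.6
position: [0.4066, -0.2438, 0.1835]
tool_rot: [[0.063, 0.804, 0.591], [0.998, -0.046, -0.045], [-0.009, 0.593, -0.805]]
ft_force: [1.5, -1.3, 0.2]
grip_width: 0.0001
```

Call:
arm_command:
  rows: "1 24.4 5.1 19.8 -4.3 0 0; 1 24.4 3.7 20.1 -4.3 0 0; 1 0 0 0 0 0 0; 1 0 0 0 0 0 0"

```text
time_s: 1.93
position: [0.4361, -0.2049, 0.1619]
tool_rot: [[0.055, 0.725, 0.686], [0.998, -0.037, -0.041], [-0.005, 0.688, -0.726]]
ft_force: [0.2, -0.5, 0.6]
grip_width: 0.0001
```

```bash
python3 - <<'E'
from h import *
import pickle
o=readout.observe();m,im=snap('wrist','w1.png');pickle.dump(m,open('w1.pkl','wb'));print(o['q'],o['position'],o['ft_force'])
E
```

```text
[ -56.3294   13.7292  119.4897   65.9165   36.9075 -105.0105] [ 0.4361 -0.2049  0.1619] [ 0.2248 -0.4774  0.6384]
```

View pics/w1.png

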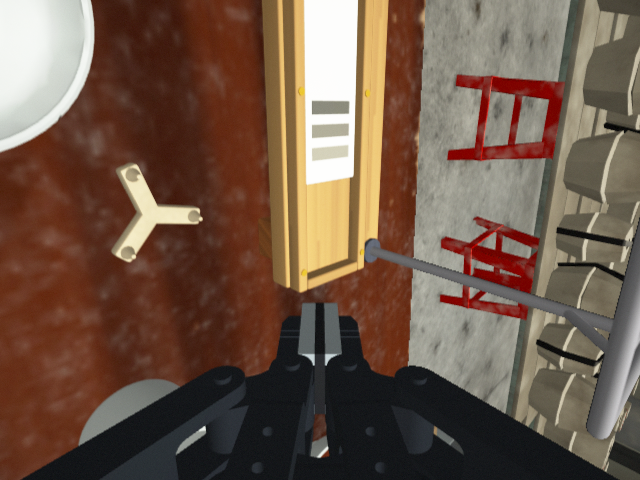

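The wrist view shows the plate's -y end edge from (308,184) to (354,177), with free channel down to the stop at about (308,278)–(360,262). The rack post is on the right, and the closed fingers are at the bottom with the tip near (320,303).

```bash
python3 - <<'E'
from h import *
import pickle
m=pickle.load(open('w1.pkl','rb'));r=pickle.load(open('cams.pkl','rb'))
for n,u,z in [('pl -y near',(308,184),.047),('pl -y far',(354,177),.047),('plate near edge up',(303,0),.047),('far edge up',(355,0),.047),('near rail top outer',(263,0),.052),('near rail, lower',(275,286),.052),('stop in near',(308,278),.052),('stop in far',(362,262),.052)]: print(n,atz(m,u,z))
print(tri([(m,(308,184)),(r['top'],(413.2,218))]))
P=np.array([atz(m,u,.047) for u in[(308,184),(354,177),(355,0),(303,0)]])
print('yaw edge',ang(P[3]-P[0]),ang(P[2]-P[1]),'width',np.linalg.norm(P[0]-P[1]))
R=TR(-3,45)
yd=R[:,0]
e=(P[0]+P[1])/2; print('end mid',e,'push yaw -3; front of tip target:')
a=e-yd*.030; a[2]=0; print(a)
tip=np.array([a[0],a[1],0.075])   # tip centre
plan([(tip-R[:,2]*.017-R[:,2]*.06,R),(tip-R[:,2]*.017,R)],g=1)
E
```

```text
pl -y near [ 0.536  -0.1784  0.047 ]
pl -y far [ 0.5828 -0.1813  0.047 ]
plate near edge up [ 0.5387 -0.0685  0.047 ]
far edge up [ 0.5846 -0.064   0.047 ]
near rail top outer [ 0.5055 -0.0726  0.052 ]
near rail, lower [ 0.4981 -0.2401  0.052 ]
stop in near [ 0.5275 -0.2446  0.052 ]
stop in far [ 0.5864 -0.2511  0.052 ]
(array([ 0.5273, -0.1772,  0.057 ]), [0.0016674072584205704, 0.0016674072584206114])
yaw edge -1.3749496963544547 -0.9033640826834711 width 0.046836239669351624
end mid [ 0.5594 -0.1798  0.047 ] push yaw -3; front of tip target:
[ 0.5578 -0.2098  0.    ]
->  [ 0.5035 -0.2069  0.1294] 3 rows
    1.0 1.0 8.6 23.4 -0.5 0.1 0.0; 1.0 1.0 8.4 23.5 -0.5 0.1 0.0; 1.0 0.9 8.2 23.6 -0.5 0.1 0.0
->  [ 0.5458 -0.2092  0.087 ] 2 rows
    1.0 -0.0 -0.0 30.0 0.0 0.0 0.0; 1.0 -0.0 -0.0 30.0 0.0 0.0 0.0
```

Call:
arm_command:
  rows: "1 1 8.6 23.4 -0.5 0.1 0; 1 1 8.4 23.5 -0.5 0.1 0; 1 0.9 8.2 23.6 -0.5 0.1 0; 1 0 0 20 0 0 0; 1 0 0 20 0 0 0"

```text
time_s: 2.4
position: [0.5333, -0.2094, 0.1017]
tool_rot: [[0.052, 0.704, 0.708], [0.999, -0.033, -0.041], [-0.005, 0.709, -0.705]]
ft_force: [1.3, -0.2, 0.2]
grip_width: -0.0001
```

Call:
arm_command:
  rows: "1 0 0 20 0 0 0; 1 0 0 0 0 0 0; 1 0 0 0 0 0 0"

```text
time_s: 2.65
position: [0.5463, -0.2094, 0.0874]
tool_rot: [[0.052, 0.705, 0.707], [0.999, -0.034, -0.039], [-0.004, 0.708, -0.706]]
ft_force: [-0.5, -0.7, 0.4]
grip_width: -0.0001
```

Call:
arm_command:
  rows: "1 0 -5.7 5.7 0 0 0; 1 0 -5.7 5.7 0 0 0; 1 0 0 0 0 0 0"

```text
time_s: 2.9
position: [0.5454, -0.2092, 0.0713]
tool_rot: [[0.052, 0.705, 0.707], [0.999, -0.035, -0.04], [-0.003, 0.708, -0.706]]
ft_force: [0.8, 0.4, -0.1]
grip_width: 0.0
```

```bash
python3 - <<'E'
from h import *
import pickle
o=readout.observe();m,im=snap('wrist','w2.png');pickle.dump(m,open('w2.pkl','wb'));print(o['position'],o['ft_force'])
s,im2=snap('scene','s2.png')
A=np.zeros((480,800,3),np.uint8);A[:,:480]=im[:,80:560,::-1]
c=im2[160:280,280:360,::-1];A[:,480:800]=cv2.resize(c,(320,480),interpolation=cv2.INTER_CUBIC)
cv2.imwrite('pics/m2.png',A)
E
```

```text
[ 0.5454 -0.2092  0.0713] [ 0.846   0.3561 -0.0735]
```

View pics/m2.png

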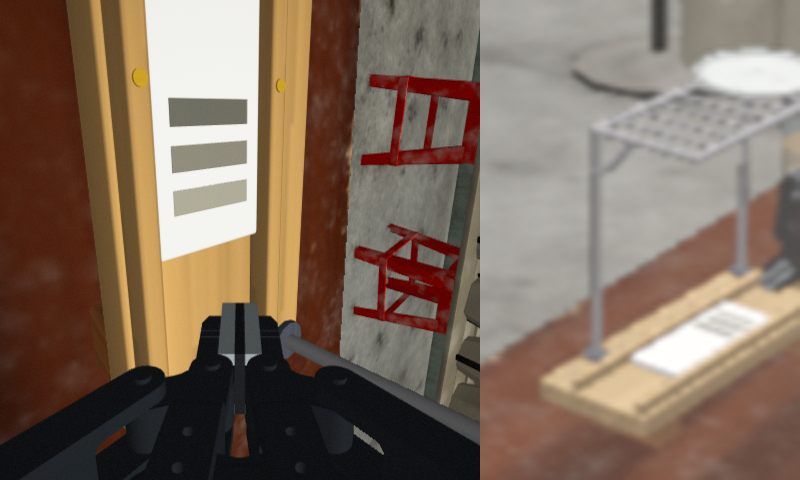

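The plate's end corners are at about (240,261) and (336,234) in the wrist frame. The fingertip is over the free channel behind it, clear of the rack. I'll lower it in small steps until it touches the floor lightly.

Call:
arm_command:
  rows: "1 0 -2.8 2.8 0 0 0; 1 0 0 0 0 0 0; 1 0 0 0 0 0 0"

```text
time_s: 3.25
position: [0.5459, -0.2087, 0.0678]
tool_rot: [[0.052, 0.705, 0.707], [0.999, -0.034, -0.039], [-0.004, 0.709, -0.706]]
ft_force: [-0.3, -0.5, 0.0]
grip_width: -0.0004
```

Call:
arm_command:
  rows: "1 0 -1 1 0 0 0; 1 0 0 0 0 0 0"

```text
time_s: 3.42
position: [0.546, -0.2085, 0.0659]
tool_rot: [[0.052, 0.705, 0.707], [0.999, -0.034, -0.039], [-0.004, 0.708, -0.706]]
ft_force: [-0.4, 0.4, 0.5]
grip_width: 0.0003
```

Call:
arm_command:
  rows: "1 0 -0.7 0.7 0 0 0; 1 0 0 0 0 0 0"

```text
time_s: 3.58
position: [0.546, -0.2084, 0.0646]
tool_rot: [[0.051, 0.705, 0.707], [0.999, -0.034, -0.039], [-0.003, 0.708, -0.706]]
ft_force: [0.2, -0.4, 0.1]
grip_width: 0.0003
```

Call:
arm_command:
  rows: "1 0 -0.7 0.7 0 0 0; 1 0 0 0 0 0 0"

```text
time_s: 3.75
position: [0.546, -0.2084, 0.0634]
tool_rot: [[0.051, 0.705, 0.707], [0.999, -0.034, -0.039], [-0.003, 0.708, -0.706]]
ft_force: [0.3, 0.2, -0.1]
grip_width: 0.0001
```

Call:
arm_command:
  rows: "1 0 -0.7 0.7 0 0 0; 1 0 0 0 0 0 0"

```text
time_s: 3.92
position: [0.546, -0.2084, 0.0624]
tool_rot: [[0.051, 0.706, 0.707], [0.999, -0.034, -0.039], [-0.003, 0.708, -0.706]]
ft_force: [-0.3, 0.4, 0.5]
grip_width: -0.0004
```

Call:
arm_command:
  rows: "1 0 -0.7 0.7 0 0 0; 1 0 0 0 0 0 0"

```text
time_s: 4.08
position: [0.546, -0.2084, 0.0614]
tool_rot: [[0.052, 0.705, 0.707], [0.999, -0.034, -0.039], [-0.003, 0.708, -0.706]]
ft_force: [0.3, -0.2, -0.6]
grip_width: 0.0
```

Call:
arm_command:
  rows: "1 0 -0.7 0.7 0 0 0; 1 0 0 0 0 0 0"

```text
time_s: 4.25
position: [0.546, -0.2084, 0.0605]
tool_rot: [[0.052, 0.705, 0.707], [0.999, -0.034, -0.039], [-0.003, 0.708, -0.706]]
ft_force: [-0.9, -0.4, 0.0]
grip_width: 0.0003
```

Call:
arm_command:
  rows: "1 0 -0.7 0.7 0 0 0; 1 0 0 0 0 0 0"

```text
time_s: 4.42
position: [0.546, -0.2084, 0.0595]
tool_rot: [[0.051, 0.705, 0.707], [0.999, -0.034, -0.039], [-0.003, 0.708, -0.706]]
ft_force: [0.4, 0.2, 0.2]
grip_width: 0.0004
```

Call:
arm_command:
  rows: "1 0 -0.7 0.7 0 0 0; 1 0 0 0 0 0 0"

```text
time_s: 4.58
position: [0.546, -0.2085, 0.0585]
tool_rot: [[0.052, 0.705, 0.707], [0.999, -0.034, -0.039], [-0.003, 0.708, -0.706]]
ft_force: [0.2, 0.6, -0.4]
grip_width: -0.0001
```

```bash
python3 - <<'E'
from h import *
import pickle
o=readout.observe();m,im=snap('wrist','w3.png');print(o['position'],o['ft_force'])
V=np.array(m['view'])
for y in(-.006,0,.006): print(proj(m,o['position']+o['tool_rot']@np.array([[0,0,0],[0,0,0],[0,0,0]]).T[:,0]+o['tool_rot']@np.array([.011,y,.017])))
cv2.imwrite('pics/w3c.png',cv2.resize(im[200:350,220:420,::-1],(800,600),interpolation=cv2.INTER_CUBIC))
E
```

```text
[ 0.546  -0.2085  0.0585] [ 0.2112  0.5833 -0.4163]
[[303.3305 300.5658]]
[[318.8585 300.5884]]
[[334.3855 300.611 ]]
```

View pics/w3c.png

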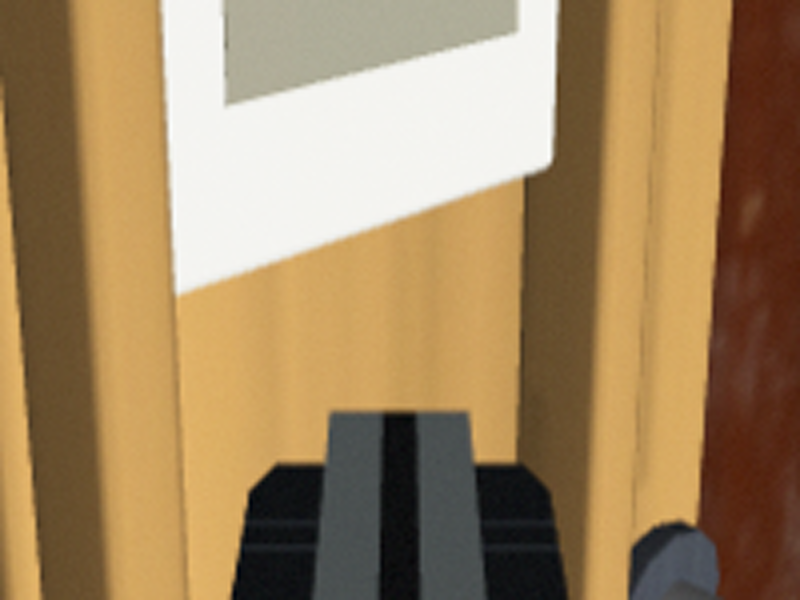

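The pads' tip is ±6.7 mm thick, so its lower corner is at about z 42 mm, just above the floor. The plate's end is in line ahead. Pushing slowly.

Call:
arm_command:
  rows: "1 6 0 0 0 0 0; 1 6 0 0 0 0 0; 1 6 0 0 0 0 0; 1 6 0 0 0 0 0; 1 6 0 0 0 0 0"

```text
time_s: 5.05
position: [0.5476, -0.1777, 0.0586]
tool_rot: [[0.051, 0.705, 0.707], [0.999, -0.034, -0.039], [-0.003, 0.708, -0.706]]
ft_force: [0.1, -0.7, 0.4]
grip_width: 0.0004
```

Call:
arm_command:
  rows: "1 6 0 0 0 0 0; 1 6 0 0 0 0 0; 1 6 0 0 0 0 0; 1 6 0 0 0 0 0; 1 6 0 0 0 0 0"

```text
time_s: 5.47
position: [0.5492, -0.148, 0.0585]
tool_rot: [[0.052, 0.705, 0.707], [0.999, -0.034, -0.039], [-0.003, 0.708, -0.706]]
ft_force: [-0.3, -1.7, 1.5]
grip_width: 0.0002
```

Call:
arm_command:
  rows: "1 6 0 0 0 0 0; 1 6 0 0 0 0 0; 1 6 0 0 0 0 0; 1 6 0 0 0 0 0; 1 5 0 0 0 0 0"

```text
time_s: 5.88
position: [0.5506, -0.1189, 0.0584]
tool_rot: [[0.051, 0.705, 0.707], [0.999, -0.034, -0.039], [-0.003, 0.708, -0.706]]
ft_force: [-0.6, -1.7, 1.6]
grip_width: -0.0001
```

```bash
python3 - <<'E'
from h import *
import pickle
o=readout.observe();m,im=snap('wrist','w4.png');print(o['position'],o['ft_force'],o['tool_rot'][:,0])
pickle.dump(m,open('w4.pkl','wb'))
s,im2=snap('top','t4.png')
A=np.zeros((600,800,3),np.uint8);A[:360,:480]=cv2.resize(im[:,:,::-1],(480,360))
c=im2[175:235,320:450,::-1];A[360:,:520]=cv2.resize(c,(520,240),interpolation=cv2.INTER_CUBIC)
s,im3=snap('scene','s4.png');c=im3[220:280,280:360,::-1];A[:240,480:800]=cv2.resize(c,(320,240),interpolation=cv2.INTER_CUBIC)
cv2.imwrite('pics/m4.png',A)
E
```

```text
[ 0.5506 -0.1189  0.0584] [-0.5826 -1.6679  1.5705] [ 0.0515  0.9987 -0.0033]
```

View pics/m4.png

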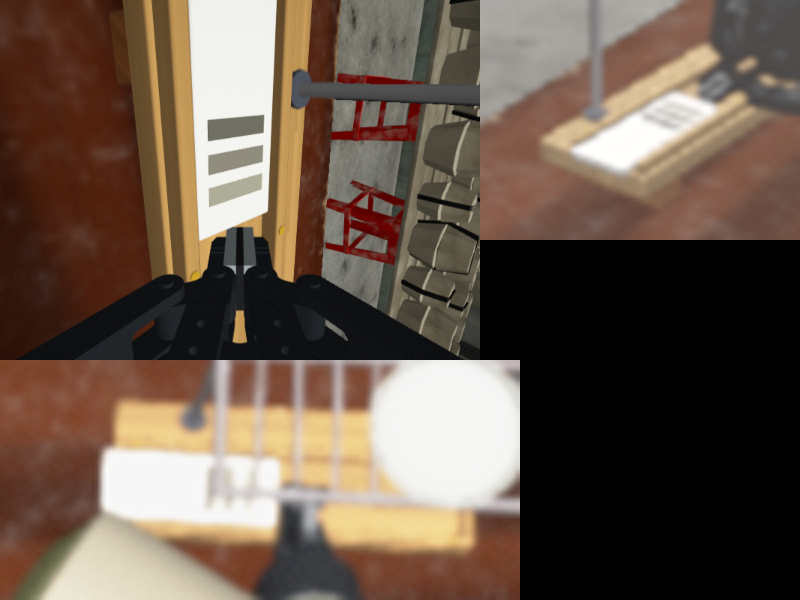

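The plate moved along straight with a push force of about 1.7 N. Its front end (top px about 345.5) is some 8 mm past the stand's end (348.7). It needs about 33 mm more.

Call:
arm_command:
  rows: "1 6 0 0 0 0 0; 1 6 0 0 0 0 0; 1 6 0 0 0 0 0; 1 6 0 0 0 0 0; 1 5 0 0 0 0 0"

```text
time_s: 6.45
position: [0.5521, -0.0905, 0.0582]
tool_rot: [[0.052, 0.705, 0.707], [0.999, -0.034, -0.039], [-0.003, 0.708, -0.706]]
ft_force: [-0.7, -1.3, 1.2]
grip_width: -0.0001
```

Call:
arm_command:
  rows: "1 3 0 0 0 0 0; 1 1.5 0 0 0 0 0; 1 0 0 0 0 0 0; 1 -5 0 0 0 0 0"

```text
time_s: 6.78
position: [0.5519, -0.0906, 0.0582]
tool_rot: [[0.05, 0.706, 0.707], [0.999, -0.033, -0.038], [-0.003, 0.708, -0.706]]
ft_force: [0.8, -0.2, -0.3]
grip_width: 0.0002
```

```bash
python3 - <<'E'
from h import *
o=readout.observe();print(o['position'],o['q'])
R=TR(-3,45);p=o['position']
a=p-R[:,2]*.15;  # straight back along tool
b=np.array([.42,.02,.24]);c=np.array([.53,.06,.24])
plan([(p-R[:,2]*.17,R),((.45,0.02,.22),TR(-3,20)),((.562,.04,.16),TR(-3,0))],g=0,R=o['tool_rot'],astep=5,step=25)
E
```

```text
[ 0.5519 -0.0906  0.0582] [ -29.5581   32.3797  117.8482  122.2302   21.9171 -143.8442]
->  [ 0.4318 -0.0843  0.1784] 7 rows
    0.0 -0.0 0.0 -24.3 0.0 0.0 0.0; 0.0 -0.0 0.0 -24.3 0.0 0.0 0.0; 0.0 -0.0 0.0 -24.3 0.0 0.0 0.0; 0.0 -0.0 0.0 -24.3 0.0 0.0 0.0; 0.0 -0.0 0.0 -24.3 0.0 0.0 0.0
    0.0 -0.0 0.0 -24.3 0.0 0.0 0.0; 0.0 -0.0 0.0 -24.3 0.0 0.0 0.0
->  [0.45 0.02 0.22] 5 rows
    0.0 21.0 7.7 -4.1 5.0 0.0 -0.0; 0.0 21.0 7.3 -4.8 5.0 0.0 -0.0; 0.0 21.0 6.9 -5.4 5.0 0.0 -0.0; 0.0 21.0 6.4 -5.9 5.0 0.0 -0.0; 0.0 21.0 5.8 -6.5 5.0 0.0 -0.0
->  [0.562 0.04  0.16 ] 6 rows
    0.0 4.3 13.9 15.7 3.3 -0.0 0.0; 0.0 4.3 14.8 14.9 3.3 -0.0 0.0; 0.0 4.3 15.7 14.0 3.3 -0.0 0.0; 0.0 4.3 16.4 13.1 3.3 -0.0 0.0; 0.0 4.3 17.2 12.1 3.3 -0.0 0.0
    0.0 4.3 17.9 11.1 3.3 -0.0 0.0
```

Released the contact by backing up 5 mm. I'll withdraw along the tool axis and then untilt.

Call:
arm_command:
  rows: "1 0 0 -15 0 0 0; 1 0 0 -24 0 0 0; 1 0 0 -24 0 0 0; 1 0 0 -24 0 0 0; 1 0 0 -24 0 0 0"

```text
time_s: 7.2
position: [0.4725, -0.0871, 0.137]
tool_rot: [[0.052, 0.706, 0.706], [0.999, -0.034, -0.039], [-0.003, 0.707, -0.707]]
ft_force: [0.2, 1.1, 0.5]
grip_width: 0.0006
```

```bash
python3 - <<'E'
from h import *
o=readout.observe();print(o['position'],o['q'],o['tool_rot'][:,0])
plan([((.42,-0.03,.22),TR(-3,15)),((.45,0.04,.22),TR(-3,0))],g=1,astep=4,step=25)
E
```

```text
[ 0.4725 -0.0871  0.137 ] [ -36.4833   16.3615  125.0473   93.0795   22.8922 -118.5309] [ 0.052   0.9986 -0.0033]
->  [ 0.42 -0.03  0.22] 8 rows
    1.0 6.8 2.5 -12.3 3.8 0.0 0.0; 1.0 6.8 1.6 -12.4 3.8 0.0 0.0; 1.0 6.8 0.8 -12.5 3.8 0.0 0.0; 1.0 6.8 0.0 -12.5 3.8 0.0 0.0; 1.0 6.8 -0.8 -12.5 3.8 0.0 0.0
    1.0 6.8 -1.6 -12.4 3.8 0.0 0.0; 1.0 6.8 -2.4 -12.2 3.8 0.0 0.0; 1.0 6.8 -3.2 -12.1 3.8 0.0 0.0
->  [0.45 0.04 0.22] 4 rows
    1.0 17.9 6.3 1.7 3.7 -0.0 -0.0; 1.0 17.9 6.4 1.3 3.7 -0.0 -0.0; 1.0 17.9 6.5 0.9 3.7 -0.0 -0.0; 1.0 17.9 6.6 0.4 3.7 -0.0 -0.0
```

Call:
arm_command:
  rows: "1 6.8 2.5 -12.3 3.8 0 0; 1 6.8 1.6 -12.4 3.8 0 0; 1 6.8 0.8 -12.5 3.8 0 0; 1 6.8 0 -12.5 3.8 0 0; 1 6.8 -0.8 -12.5 3.8 0 0"

```text
time_s: 7.62
position: [0.4563, -0.062, 0.1619]
tool_rot: [[0.03, 0.814, 0.58], [0.999, -0.036, -0.001], [0.02, 0.579, -0.815]]
ft_force: [0.6, 1.0, 1.0]
grip_width: 0.0
```

Call:
arm_command:
  rows: "1 6.8 -1.6 -12.4 3.8 0 0; 1 6.8 -2.4 -12.2 3.8 0 0; 1 6.8 -3.2 -12.1 3.8 0 0; 1 0 0 0 0 0 0; 1 0 0 0 0 0 0"

```text
time_s: 8.03
position: [0.4342, -0.0418, 0.1878]
tool_rot: [[0.025, 0.904, 0.426], [0.999, -0.032, 0.009], [0.022, 0.426, -0.905]]
ft_force: [-0.2, 0.3, -0.4]
grip_width: 0.0002
```

```bash
python3 - <<'E'
from h import *
o=readout.observe();print(o['position'],o['q']);print(o['tool_rot'])
plan([((.44,0.04,.22),TR(-3,0)),((.53,0.04,.18),TR(-3,0))],g=0,astep=4,step=25)
E
```

```text
[ 0.4342 -0.0418  0.1878] [-28.1164   5.9051 112.8372  18.777   40.4627 -38.5403]
[[ 0.0246  0.9043  0.4262]
 [ 0.9995 -0.0315  0.0091]
 [ 0.0217  0.4258 -0.9046]]
->  [0.44 0.04 0.22] 7 rows
    0.0 11.8 2.3 -3.7 3.6 -0.2 0.2; 0.0 11.8 2.1 -3.9 3.6 -0.2 0.2; 0.0 11.8 1.8 -4.1 3.6 -0.2 0.2; 0.0 11.8 1.5 -4.2 3.6 -0.2 0.2; 0.0 11.8 1.2 -4.3 3.6 -0.2 0.2
    0.0 11.7 0.9 -4.4 3.6 -0.2 0.2; 0.0 11.7 0.5 -4.5 3.6 -0.2 0.2
->  [0.53 0.04 0.18] 4 rows
    0.0 1.2 22.5 10.0 0.0 0.0 0.0; 0.0 1.2 22.5 10.0 0.0 0.0 0.0; 0.0 1.2 22.5 10.0 0.0 0.0 0.0; 0.0 1.2 22.5 10.0 0.0 0.0 0.0
```

Now clear of the near-singular region. I'll go on to above the plate's protruding end.

Call:
arm_command:
  rows: "0 11.8 2.3 -3.7 3.6 -0.2 0.2; 0 11.8 2.1 -3.9 3.6 -0.2 0.2; 0 11.8 1.8 -4.1 3.6 -0.2 0.2; 0 11.8 1.5 -4.2 3.6 -0.2 0.2; 0 11.8 1.2 -4.3 3.6 -0.2 0.2"

```text
time_s: 8.45
position: [0.4381, 0.0173, 0.2097]
tool_rot: [[0.046, 0.992, 0.12], [0.999, -0.048, 0.007], [0.013, 0.119, -0.993]]
ft_force: [-0.3, 0.9, -0.5]
grip_width: 0.0604
```

Call:
arm_command:
  rows: "0 11.7 0.9 -4.4 3.6 -0.2 0.2; 0 11.7 0.5 -4.5 3.6 -0.2 0.2; 0 1.2 22.5 10 0 0 0; 0 1.2 22.5 10 0 0 0; 0 1.2 22.5 10 0 0 0"

```text
time_s: 8.87
position: [0.5084, 0.0403, 0.1877]
tool_rot: [[0.053, 0.999, -0.003], [0.999, -0.052, 0.008], [0.007, -0.004, -1.0]]
ft_force: [-0.4, 0.2, 0.4]
grip_width: 0.0854
```

Call:
arm_command:
  rows: "0 1.2 22.5 10 0 0 0; 0 0 0 0 0 0 0; 0 0 0 0 0 0 0"

```text
time_s: 9.12
position: [0.5299, 0.0399, 0.1773]
tool_rot: [[0.054, 0.999, -0.006], [0.999, -0.053, 0.007], [0.007, -0.006, -1.0]]
ft_force: [-0.5, 0.5, -0.4]
grip_width: 0.0852
```

```bash
python3 - <<'E'
from h import *
import pickle
o=readout.observe();m,im=snap('wrist','w5.png');print(o['position'],o['q']);print(o['tool_rot'])
pickle.dump((m,o),open('w5.pkl','wb'))
s,im2=snap('top','t5.png')
A=np.zeros((600,640,3),np.uint8);A[:480]=im[:,:,::-1]
c=im2[190:226,280:400,::-1];A[480:,:400]=cv2.resize(c,(400,120),interpolation=cv2.INTER_CUBIC)
cv2.imwrite('pics/m5.png',A)
E
```

```text
[0.5299 0.0399 0.1773] [-8.6256 23.7278 83.8222  0.3648 72.8363 -5.667 ]
[[ 0.0535  0.9985 -0.0057]
 [ 0.9985 -0.0535  0.007 ]
 [ 0.0067 -0.0061 -1.    ]]
```

View pics/m5.png

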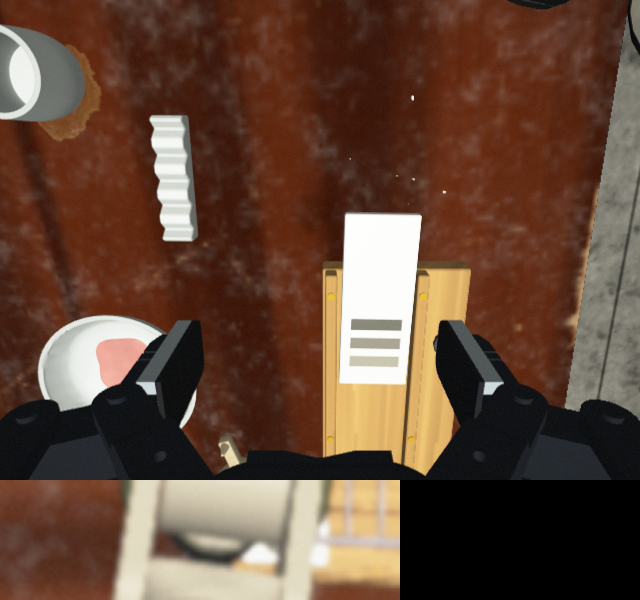

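The plate's protruding end has corners at (346,213) and (421,215), and the other end is at (340,382) and (406,384). The stand's open edge is near row 269, and the brush rest, saucer and pot are undisturbed.

```bash
python3 - <<'E'
from h import *
import pickle
m,o=pickle.load(open('w5.pkl','rb'))
P=np.array([atz(m,u,.047) for u in[(346,213),(421,215),(406,384),(340,382)]]);print(P,P.mean(0))
print('len',np.linalg.norm(P[0]-P[3]),np.linalg.norm(P[1]-P[2]),'w',np.linalg.norm(P[0]-P[1]),np.linalg.norm(P[3]-P[2]),'yaw',ang(P[0]-P[3]),ang(P[1]-P[2]))
print('stand end', [atz(m,u,z) for u,z in [((345,270),.040),((329,270),.052),((423,269),.052)]])
e=(P[0]+P[1])/2;d=(P[0]+P[1]-P[2]-P[3]);d/=np.linalg.norm(d)
yaw=ang(d);print('end',e,'yaw',yaw)
g=e-d*.019
plan([((g[0],g[1],.11),TR(yaw,0))],g=0,astep=4,step=25)
E
```

```text
[[ 0.5476  0.057   0.047 ]
 [ 0.596   0.0532  0.047 ]
 [ 0.588  -0.076   0.047 ]
 [ 0.539  -0.0719  0.047 ]] [ 0.5676 -0.0094  0.047 ]
len 0.12912697194796544 0.1294044067022966 w 0.04852336474262575 0.049177960926794724 yaw -3.8066182942001943 -3.5184963657545922
stand end [array([0.5459, 0.0146, 0.04  ]), array([0.5348, 0.02  , 0.052 ]), array([0.597 , 0.0176, 0.052 ])]
end [0.5718 0.0551 0.047 ] yaw -3.6624027351941355
->  [0.5706 0.0361 0.11  ] 4 rows
    0.0 -0.5 10.4 17.2 -0.1 -0.1 0.1; 0.0 -0.5 10.4 17.2 -0.1 -0.1 0.1; 0.0 -0.4 10.4 17.2 -0.1 -0.1 0.1; 0.0 -0.4 10.4 17.2 -0.1 -0.1 0.1
```

Call:
arm_command:
  rows: "0 -0.5 10.4 17.2 -0.1 -0.1 0.1; 0 -0.5 10.4 17.2 -0.1 -0.1 0.1; 0 -0.4 10.4 17.2 -0.1 -0.1 0.1; 0 -0.4 10.4 17.2 -0.1 -0.1 0.1; 0 0 0 0 0 0 0"

```text
time_s: 9.63
position: [0.5706, 0.0359, 0.1083]
tool_rot: [[0.061, 0.998, 0.0], [0.998, -0.061, -0.002], [-0.002, 0.0, -1.0]]
ft_force: [-1.1, 0.5, -0.3]
grip_width: 0.0853
```

Call:
arm_command:
  rows: "0 0 0 0 0 0 0; 0 0 0 0 0 0 0"

```text
time_s: 9.8
position: [0.5709, 0.0361, 0.112]
tool_rot: [[0.061, 0.998, 0.005], [0.998, -0.061, -0.003], [-0.003, 0.005, -1.0]]
ft_force: [-0.1, -0.4, 0.0]
grip_width: 0.0852
```

```bash
python3 - <<'E'
from h import *
import pickle
m5,o5=pickle.load(open('w5.pkl','rb'))
o=readout.observe();m,im=snap('wrist','w6.png');pickle.dump((m,o),open('w6.pkl','wb'));print(o['position'])
pred=proj(m,[[.5476,.057,.047],[.596,.0532,.047],[.588,-.076,.047],[.539,-.0719,.047]]);print(pred)
def quad(f,seed):
    im=cv2.imread(f);w=(im.min(2)>175).astype(np.uint8);w=cv2.morphologyEx(w,cv2.MORPH_OPEN,np.ones((3,3)))
    n,l=cv2.connectedComponents(w);k=l[int(seed[1]),int(seed[0])];c,_=cv2.findContours((l==k).astype(np.uint8),0,2)
    c=max(c,key=cv2.contourArea);a=cv2.approxPolyDP(c,5,True)[:,0];return k,a
print(quad('pics/w5.png',(383,240)),quad('pics/w6.png',pred[:2].mean(0)+[0,15]))
E
```

```text
[0.5709 0.0361 0.112 ]
[[268.1003 240.4435]
 [366.7098 242.0292]
 [358.1996 448.9696]
 [275.2903 447.7617]]
(np.int32(3), array([[346, 214],
       [339, 382],
       [403, 384],
       [420, 215]], dtype=int32)) (np.int32(6), array([[270, 241],
       [275, 447],
       [356, 448],
       [367, 244]], dtype=int32))
```

Detected corners agree with the prediction within 2 px, so the plate height (about 46 mm top) and its centring are confirmed. Descending 74 mm, with a 4 mm shift toward the tip for stand clearance.

Call:
arm_command:
  rows: "0 4 0 15 0 0 0; 0 0 0 15 0 0 0; 0 0 0 15 0 0 0; 0 0 0 15 0 0 0; 0 0 0 10 0 0 0"

```text
time_s: 10.27
position: [0.5715, 0.0399, 0.0409]
tool_rot: [[0.061, 0.998, 0.004], [0.998, -0.061, -0.003], [-0.003, 0.004, -1.0]]
ft_force: [-0.5, -0.7, -0.0]
grip_width: 0.0856
```

Call:
arm_command:
  rows: "0 0 0 4 0 0 0; 0 0 0 0 0 0 0; 0 0 0 0 0 0 0"

```text
time_s: 10.52
position: [0.5721, 0.0398, 0.0377]
tool_rot: [[0.061, 0.998, 0.005], [0.998, -0.061, -0.003], [-0.003, 0.005, -1.0]]
ft_force: [0.3, -0.2, 0.2]
grip_width: 0.0857
```

Call:
arm_command:
  rows: "0.3 0 0 0 0 0 0; 0.6 0 0 0 0 0 0; 1 0 0 0 0 0 0; 1 0 0 0 0 0 0; 1 0 0 0 0 0 0"
  squeeze: 60

```text
time_s: 10.93
position: [0.5709, 0.0402, 0.0375]
tool_rot: [[0.061, 0.998, 0.002], [0.998, -0.061, -0.003], [-0.003, 0.002, -1.0]]
ft_force: [-5.0, 2.2, 7.1]
grip_width: 0.0488
```

Call:
arm_command:
  rows: "1 0 0 0 0 0 0; 1 0 0 -1 0 0 0; 1 0 0 -2 0 0 0; 1 0 0 -4 0 0 0; 1 0 0 -5 0 0 0"

```text
time_s: 11.35
position: [0.5709, 0.04, 0.0485]
tool_rot: [[0.062, 0.998, 0.001], [0.998, -0.062, -0.003], [-0.003, 0.001, -1.0]]
ft_force: [-4.8, 0.2, -4.3]
grip_width: 0.0481
```

Call:
arm_command:
  rows: "1 0 0 -6 0 0 0; 1 0 0 -6 0 0 0; 1 0 0 -6 0 0 0; 1 0 0 0 0 0 0"

```text
time_s: 11.68
position: [0.5729, 0.0398, 0.0687]
tool_rot: [[0.061, 0.998, 0.008], [0.998, -0.061, -0.004], [-0.003, 0.008, -1.0]]
ft_force: [0.0, -0.3, -1.3]
grip_width: 0.0486
```

```bash
python3 - <<'E'
from h import *
import pickle
o=readout.observe();m,im=snap('wrist','w7.png');pickle.dump((m,o),open('w7.pkl','wb'));print(o['position'],o['ft_force'],o['wrist_torque'],o['grip_width'])
im=cv2.imread('pics/w7.png');w=(im.min(2)>175).astype(np.uint8);w=cv2.morphologyEx(w,cv2.MORPH_OPEN,np.ones((3,3)))
n,l=cv2.connectedComponents(w)
for k in range(1,n):
    c,_=cv2.findContours((l==k).astype(np.uint8),0,2)
    if cv2.contourArea(c[0])>3000: print(cv2.approxPolyDP(c[0],5,True)[:,0].tolist())
s,im3=snap('scene','s7.png')
A=np.zeros((480,800,3),np.uint8);A[:360,:480]=cv2.resize(im,(480,360))
A[:360,480:]=cv2.resize(im3[190:280,280:360,::-1],(320,360),interpolation=cv2.INTER_CUBIC)
cv2.imwrite('pics/m7.png',A)
E
```

```text
[0.5729 0.0398 0.0687] [ 0.004  -0.2595 -1.3269] [0.0637 0.056  0.0292] 0.048567331778079356
[[245, 324], [251, 449], [313, 456], [385, 449], [395, 326]]
```

View pics/m7.png

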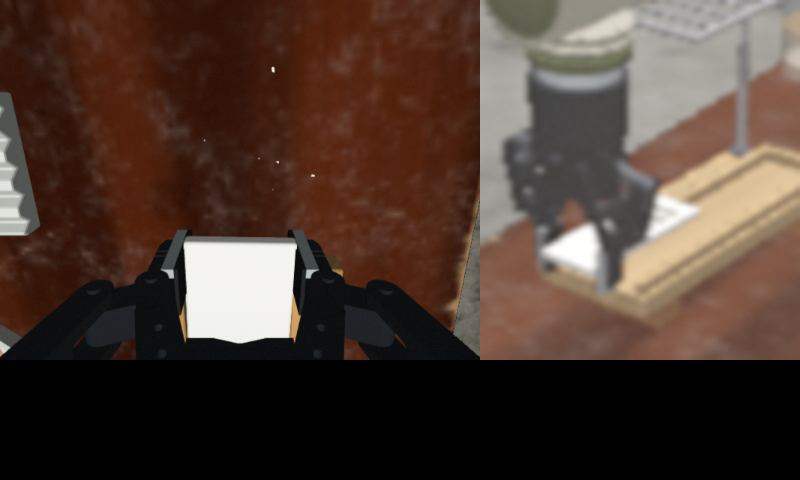

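The plate is lifted, with 48.6 mm opening and about 1.3 N of load, and its end is square between the pads. Next is a pose short of the base plate to look at it.

```bash
python3 - <<'E'
from h import *
plan([((.565,.09,.12),TR(-3.6,0)),((.497,.180,.16),TR(19.3,0))],g=1,astep=3.2,step=20)
E
```

```text
->  [0.565 0.09  0.12 ] 4 rows
    1.0 12.4 -2.5 -13.2 0.1 0.0 0.0; 1.0 12.4 -2.5 -13.2 0.1 0.0 0.0; 1.0 12.4 -2.5 -13.2 0.1 0.0 0.0; 1.0 12.4 -2.5 -13.2 0.1 0.0 0.0
->  [0.497 0.18  0.16 ] 8 rows
    1.0 10.7 -9.2 -5.0 0.0 0.0 -2.9; 1.0 11.1 -8.6 -5.0 0.0 0.0 -2.9; 1.0 11.6 -8.1 -5.0 0.0 0.0 -2.9; 1.0 11.9 -7.5 -5.0 0.0 0.0 -2.9; 1.0 12.3 -6.9 -5.0 0.0 0.0 -2.9
    1.0 12.6 -6.3 -5.0 0.0 0.0 -2.9; 1.0 12.9 -5.6 -5.0 0.0 0.0 -2.9; 1.0 13.2 -5.0 -5.0 0.0 0.0 -2.9
```

Call:
arm_command:
  rows: "1 12.4 -2.5 -13.2 0.1 0 0; 1 12.4 -2.5 -13.2 0.1 0 0; 1 12.4 -2.5 -13.2 0.1 0 0; 1 12.4 -2.5 -13.2 0.1 0 0; 1 10.7 -9.2 -5 0 0 -2.9"

```text
time_s: 12.2
position: [0.5575, 0.102, 0.126]
tool_rot: [[0.011, 1.0, 0.0], [1.0, -0.011, -0.003], [-0.003, 0.0, -1.0]]
ft_force: [-0.1, -0.3, -0.6]
grip_width: 0.0483
```

Call:
arm_command:
  rows: "1 11.1 -8.6 -5 0 0 -2.9; 1 11.6 -8.1 -5 0 0 -2.9; 1 11.9 -7.5 -5 0 0 -2.9; 1 12.3 -6.9 -5 0 0 -2.9; 1 12.6 -6.3 -5 0 0 -2.9"

```text
time_s: 12.62
position: [0.5131, 0.158, 0.1494]
tool_rot: [[-0.242, 0.97, -0.004], [0.97, 0.242, -0.003], [-0.002, -0.004, -1.0]]
ft_force: [0.5, 0.5, -1.4]
grip_width: 0.0488
```

Call:
arm_command:
  rows: "1 12.9 -5.6 -5 0 0 -2.9; 1 13.2 -5 -5 0 0 -2.9; 1 0 0 0 0 0 0; 1 0 0 0 0 0 0; 1 0 0 0 0 0 0"

```text
time_s: 13.03
position: [0.4968, 0.1796, 0.1591]
tool_rot: [[-0.336, 0.942, -0.003], [0.942, 0.336, -0.003], [-0.002, -0.004, -1.0]]
ft_force: [0.1, 0.4, -1.4]
grip_width: 0.0488
```

```bash
python3 - <<'E'
from h import *
import pickle
o=readout.observe();m,im=snap('wrist','w8.png');pickle.dump((m,o),open('w8.pkl','wb'));print(o['position'],o['ft_force'],o['wrist_torque'],o['grip_width']);print(o['tool_rot'])
im=cv2.imread('pics/w8.png');w=(im.min(2)>175).astype(np.uint8);w=cv2.morphologyEx(w,cv2.MORPH_OPEN,np.ones((3,3)))
n,l=cv2.connectedComponents(w)
for k in range(1,n):
    c,_=cv2.findContours((l==k).astype(np.uint8),0,2)
    if cv2.contourArea(c[0])>2000: print(cv2.approxPolyDP(c[0],4,True)[:,0].tolist())
B=np.array([[0.4548,0.3604,.033],[.4959,.2399,.033],[.4591,.2245,.033],[.4141,.3505,.033]])
print('pred',proj(m,B))
E
```

```text
[0.4968 0.1796 0.1591] [ 0.0573  0.3699 -1.3591] [ 0.043  -0.0081  0.0026] 0.048836419964679384
[[-0.3356  0.942  -0.0034]
 [ 0.942   0.3356 -0.003 ]
 [-0.0017 -0.0042 -1.    ]]
[[288, 0], [291, 146], [350, 147], [356, 0]]
[[34, 173], [24, 187], [22, 203], [41, 237], [62, 248], [82, 249], [104, 236], [109, 205], [91, 178], [66, 166]]
[[192, 270], [158, 361], [178, 372], [215, 285], [214, 278]]
[[245, 324], [251, 449], [313, 456], [385, 449], [395, 326]]
pred [[ 361.5855 -107.0223]
 [ 351.5199  149.8282]
 [ 285.7746  153.3281]
 [ 279.0299 -117.5044]]
```

View pics/w8.png

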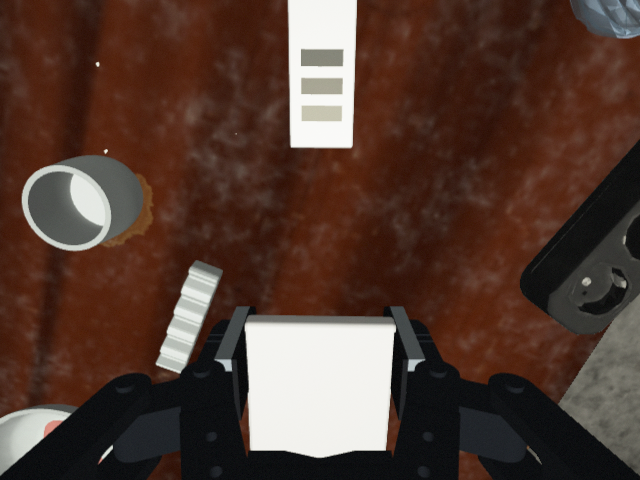

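The base plate's -y end shows at (291,147)–(352,147), already almost in line with the tool. The held plate's end is at (245,324)–(395,326), square between the pads.

```bash
cat > m8.py <<'E'
from h import *
import pickle
m,o=pickle.load(open('w8.pkl','rb'));R=o['tool_rot'];p=o['position']
for z in(.030,.033,.036):
    Q=np.array([atz(m,u,z) for u in[(290.5,147.5),(352.5,147.5),(356.5,0),(288,0)]])
    print(z,'w',np.linalg.norm(Q[0]-Q[1]),np.linalg.norm(Q[2]-Q[3]),'yaw L/R',ang(Q[3]-Q[0]),ang(Q[2]-Q[1]),'end',(Q[0]+Q[1])/2)
    d=(Q[2]+Q[3]-Q[0]-Q[1]);d/=np.linalg.norm(d);print('   ctr',(Q[0]+Q[1])/2+d*.065,'yaw',ang(d))
# held plate top in tool frame, for several top heights
r=pickle.load(open('cams.pkl','rb'))
for zt in(.0055,.0095,.0135):
    H=np.array([R.T@(atz(m,u,p[2]+zt)-p) for u in[(245,324),(395,326),(251,449),(386,449)]])*1000
    print('held top',zt,H[:, :2].round(1).tolist(),'w',np.linalg.norm(H[0]-H[1]))
E
python3 m8.py; python3 -c "
from h import *
m,o=__import__('pickle').load(open('w8.pkl','rb'));print(Rn.from_matrix(TR(19.3).T@o['tool_rot']).as_rotvec(degrees=True), ang(o['tool_rot'][:,0]))"
```

```text
0.03 w 0.03789484763416184 0.0376515825613816 yaw L/R 19.404260773947655 19.579971116552045 end [0.4784 0.2348 0.03  ]
   ctr [0.4567 0.2961 0.03  ] yaw 19.492086999605828
0.033 w 0.03744805263645867 0.03720765575353588 yaw L/R 19.404260773947662 19.579971116552052 end [0.4783 0.2351 0.033 ]
   ctr [0.4566 0.2963 0.033 ] yaw 19.49208699960582
0.036 w 0.03700125763875548 0.036763728945690084 yaw L/R 19.40426077394764 19.57997111655207 end [0.4782 0.2353 0.036 ]
   ctr [0.4566 0.2966 0.036 ] yaw 19.49208699960581
held top 0.0055 [[13.1, -24.2], [12.5, 25.7], [-39.7, -24.9], [-39.4, 25.5]] w 49.911292488738724
held top 0.0095 [[15.3, -23.3], [14.8, 24.9], [-35.6, -24.0], [-35.4, 24.7]] w 48.24538822108219
held top 0.0135 [[17.6, -22.5], [17.1, 24.1], [-31.6, -23.2], [-31.3, 23.8]] w 46.57948395342568
[ 0.2432 -0.0982 -0.3071] 19.6073411325271
```

```bash
python3 - <<'E'
from h import *
import pickle
m,o=pickle.load(open('w8.pkl','rb'));r=pickle.load(open('cams.pkl','rb'))
print(tri([(m,(290.5,147.5)),(r['top'],(279,242))]),tri([(m,(352.5,147.5)),(r['top'],(274,230))]))
R=TR(19.5);p=np.array([.4566,.2963,0])-R@np.array([-.0505,.0008,0]);print(p)
plan([((p[0],p[1],.12),R),((p[0],p[1],.055),R)],g=1,step=20)
E
```

```text
(array([0.4606, 0.2264, 0.0162]), [0.0007565993164504063, 0.0007565993164503641]) (array([0.497 , 0.2408, 0.0245]), [0.0001706609585742133, 0.00017066095857429275])
[0.439  0.3436 0.    ]
->  [0.439  0.3436 0.12  ] 9 rows
    1.0 19.4 0.1 4.3 -0.0 0.0 0.0; 1.0 19.4 0.1 4.3 -0.0 0.0 0.0; 1.0 19.4 0.1 4.3 -0.0 0.0 0.0; 1.0 19.4 0.1 4.3 -0.0 0.0 0.0; 1.0 19.3 0.1 4.3 -0.0 0.0 0.0
    1.0 19.3 0.1 4.3 -0.0 0.0 0.0; 1.0 19.3 0.1 4.3 -0.0 0.0 0.0; 1.0 19.3 0.0 4.3 -0.0 0.0 0.0; 1.0 19.3 0.0 4.3 -0.0 0.0 0.0
->  [0.439  0.3436 0.055 ] 4 rows
    1.0 0.0 0.0 16.2 0.0 0.0 0.0; 1.0 0.0 0.0 16.2 0.0 0.0 0.0; 1.0 0.0 0.0 16.2 0.0 0.0 0.0; 1.0 0.0 0.0 16.2 0.0 0.0 0.0
```

Call:
arm_command:
  rows: "1 19.4 0.1 4 0 0 0; 1 19.4 0.1 4 0 0 0; 1 19.4 0.1 4 0 0 0; 1 0 0 0 0 0 0; 1 0 0 0 0 0 0"

```text
time_s: 13.5
position: [0.4772, 0.2348, 0.1469]
tool_rot: [[-0.337, 0.941, -0.004], [0.941, 0.337, -0.003], [-0.002, -0.005, -1.0]]
ft_force: [0.7, 0.2, -1.3]
grip_width: 0.0484
```

```bash
python3 - <<'E'
from h import *
import pickle
o=readout.observe();m,im=snap('wrist','w9.png');pickle.dump((m,o),open('w9.pkl','wb'));print(o['position'],o['ft_force'],ang(o['tool_rot'][:,0]))
w=(im.min(2)>175).astype(np.uint8);w=cv2.morphologyEx(w,cv2.MORPH_OPEN,np.ones((3,3)))
n,l=cv2.connectedComponents(w)
for k in range(1,n):
    c,_=cv2.findContours((l==k).astype(np.uint8),0,2)
    if cv2.contourArea(c[0])>2000: print(cv2.approxPolyDP(c[0],4,True)[:,0].tolist())
print('pred',proj(m,[[.4566+a*.019*.943-b*.065*.334,.2963+a*.019*.334+b*.065*.943,.033] for a,b in[(-1,-1),(1,-1),(1,1),(-1,1)]]))
E
```

```text
[0.4772 0.2348 0.1469] [ 0.7155  0.1529 -1.266 ] 19.70004843134482
[[290, 11], [291, 243], [350, 245], [358, 13]]
[[41, 276], [30, 299], [34, 315], [48, 332], [65, 341], [89, 343], [110, 331], [115, 306], [99, 281], [66, 268]]
[[245, 325], [251, 449], [314, 456], [385, 449], [393, 325]]
pred [[290.4891 245.7046]
 [351.7057 246.0878]
 [359.2197   9.3708]
 [286.1153   9.0482]]
```

Both ends of the base plate agree with the prediction to about 1–2 px (centre within 0.6 mm). Moving over it.

```bash
python3 - <<'E'
from h import *
R=TR(19.4)
plan([((.439,.3436,.12),R),((.439,.3436,.05),R)],g=1,step=20)
E
```

```text
->  [0.439  0.3436 0.12  ] 6 rows
    1.0 19.3 0.1 4.5 -0.0 0.0 0.0; 1.0 19.3 0.1 4.5 -0.0 0.0 0.0; 1.0 19.3 0.1 4.5 -0.0 0.0 0.0; 1.0 19.3 0.0 4.5 -0.0 0.0 0.0; 1.0 19.3 0.0 4.5 -0.0 0.0 0.0
    1.0 19.3 0.0 4.5 -0.0 0.0 0.0
->  [0.439  0.3436 0.05  ] 4 rows
    1.0 0.0 0.0 17.5 0.0 0.0 0.0; 1.0 0.0 0.0 17.5 0.0 0.0 0.0; 1.0 0.0 0.0 17.5 0.0 0.0 0.0; 1.0 0.0 0.0 17.5 0.0 0.0 0.0
```

Call:
arm_command:
  rows: "1 19.3 0.1 4.5 0 0 0.3; 1 19.3 0.1 4.5 0 0 0; 1 19.3 0.1 4.5 0 0 0; 1 19.3 0 4.5 0 0 0; 1 19.3 0 4.5 0 0 0"

```text
time_s: 13.97
position: [0.4459, 0.3256, 0.1246]
tool_rot: [[-0.33, 0.944, -0.003], [0.944, 0.33, -0.003], [-0.002, -0.003, -1.0]]
ft_force: [0.3, -0.2, -1.0]
grip_width: 0.0488
```

Call:
arm_command:
  rows: "1 19.3 0 4.5 0 0 0; 1 0 0 17 0 0 0; 1 0 0 17 0 0 0; 1 0 0 17 0 0 0; 1 0 0 10 0 0 0"

```text
time_s: 14.38
position: [0.439, 0.3428, 0.0576]
tool_rot: [[-0.33, 0.944, -0.005], [0.944, 0.33, -0.004], [-0.002, -0.006, -1.0]]
ft_force: [-0.6, -0.8, -1.2]
grip_width: 0.0488
```

Call:
arm_command:
  rows: "1 0 0 5 0 0 0; 1 0 0 0 0 0 0; 1 0 0 0 0 0 0"

```text
time_s: 14.63
position: [0.4392, 0.3437, 0.0547]
tool_rot: [[-0.331, 0.944, -0.003], [0.944, 0.331, -0.002], [-0.002, -0.003, -1.0]]
ft_force: [0.3, 0.6, -1.5]
grip_width: 0.0485
```

```bash
python3 - <<'E'
from h import *
o=readout.observe();print(o['position'],o['ft_force'],ang(o['tool_rot'][:,0]),o['tool_rot'][:,2])
R=o['tool_rot'];print('err in tool mm',R.T@(np.array([.439,.3436,o['position'][2]])-o['position'])*1000)
ot,im=snap('top','t10.png');s,im3=snap('scene','s10.png');w,imw=snap('wrist','w10.png')
A=np.zeros((600,800,3),np.uint8)
A[:300,:400]=cv2.resize(im3[290:350,250:330,::-1],(400,300),interpolation=cv2.INTER_CUBIC)
A[:300,400:]=cv2.resize(im[215:275,220:300,::-1],(400,300),interpolation=cv2.INTER_CUBIC)
A[300:,:400]=cv2.resize(imw[:,:,::-1],(400,300))
cv2.imwrite('pics/m10.png',A)
E
```

```text
[0.4392 0.3437 0.0547] [ 0.3131  0.6042 -1.5137] 19.341618920939606 [-0.0025 -0.0025 -1.    ]
err in tool mm [ 0.0104 -0.2273  0.0007]
```

View pics/m10.png

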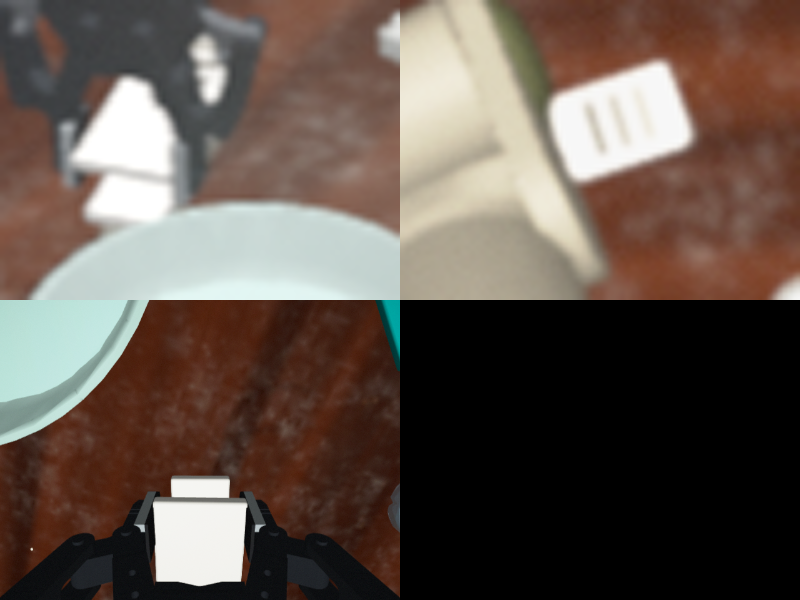

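The wrist view shows the base plate's end squarely under the held plate, at about (275,282)–(368,282) in the full frame, with the upper plate's end at (246,322)–(394,322). I'll compare the two in the tool frame.

```bash
python3 - <<'E'
from h import *
o=readout.observe();m=eyes.camera_model('wrist');R=o['tool_rot'];p=o['position']
im=cv2.imread('pics/w10.png');g=im.min(2).astype(int)
print('col 320 rows 270-330',g[270:330,320].tolist());print('row 290',g[292,265:285].tolist(),g[292,355:380].tolist())
w=(g>175).astype(np.uint8);n,l=cv2.connectedComponents(w)
for k in range(1,n):
    c,_=cv2.findContours((l==k).astype(np.uint8),0,2)
    c=max(c,key=cv2.contourArea)
    if cv2.contourArea(c)>500: print(cv2.approxPolyDP(c,3,True)[:,0].tolist())
f=lambda u,z:(R.T@(atz(m,u,z)-p)*1000)[:2]
for z in(.030,.033):print('base',z,f((275,286),z),f((368,286),z))
for t in(.0055,.0075):print('upper',t,f((245,324),p[2]+t),f((395,325),p[2]+t))
E
```

```text
col 320 rows 270-330 [25, 24, 17, 19, 19, 17, 14, 11, 13, 10, 26, 81, 101, 103, 107, 129, 174, 210, 228, 236, 241, 241, 242, 242, 242, 242, 241, 241, 242, 242, 242, 241, 242, 242, 242, 242, 242, 242, 241, 242, 241, 241, 242, 243, 241, 213, 137, 101, 101, 102, 105, 105, 124, 158, 197, 217, 227, 234, 240, 241]
row 290 [11, 15, 14, 13, 14, 13, 16, 24, 103, 225, 232, 240, 241, 241, 242, 242, 242, 242, 242, 242] [242, 242, 241, 242, 242, 241, 241, 242, 241, 241, 235, 222, 185, 23, 26, 22, 23, 25, 23, 23, 21, 26, 26, 25, 29]
[[0, 162], [67, 148], [114, 122], [159, 80], [192, 27], [203, 0], [0, 0]]
[[237, 0], [221, 1], [184, 75], [123, 151], [54, 199], [1, 218], [0, 231], [66, 205], [133, 158], [194, 86]]
[[274, 287], [275, 314], [366, 315], [366, 287]]
[[245, 324], [251, 449], [285, 449], [314, 456], [354, 449], [385, 449], [393, 325]]
base 0.03 [ 13.0301 -17.3282] [13.1275 20.2162]
base 0.033 [ 14.3912 -16.9725] [14.4866 19.8231]
upper 0.0055 [ 13.0724 -24.1357] [12.8406 25.7383]
upper 0.0075 [ 14.2106 -23.7245] [13.9827 25.3172]
```

Aligned to within 0.5 mm across and about 1 mm along. Lowering with force checks.

Call:
arm_command:
  rows: "1 0 0 6 0 0 0; 1 0 0 6 0 0 0; 1 0 0 4 0 0 0; 1 0 0 0 0 0 0; 1 0 0 0 0 0 0"

```text
time_s: 15.2
position: [0.4384, 0.3438, 0.0378]
tool_rot: [[-0.332, 0.943, -0.004], [0.943, 0.332, -0.003], [-0.002, -0.005, -1.0]]
ft_force: [0.5, 0.8, -1.3]
grip_width: 0.0481
```

Call:
arm_command:
  rows: "1 0 0 1.5 0 0 0; 1 0 0 1.5 0 0 0; 1 0 0 0 0 0 0"

```text
time_s: 15.45
position: [0.4385, 0.3438, 0.035]
tool_rot: [[-0.332, 0.943, -0.003], [0.943, 0.332, -0.003], [-0.002, -0.004, -1.0]]
ft_force: [-0.4, 0.0, -1.5]
grip_width: 0.049
```

Call:
arm_command:
  rows: "1 0 0 1 0 0 0; 1 0 0 0 0 0 0; 1 0 0 0 0 0 0"

```text
time_s: 15.7
position: [0.4385, 0.3438, 0.0342]
tool_rot: [[-0.332, 0.943, -0.003], [0.943, 0.332, -0.003], [-0.002, -0.004, -1.0]]
ft_force: [-0.1, -0.4, -0.9]
grip_width: 0.0489
```

Call:
arm_command:
  rows: "1 0 0 0.8 0 0 0; 1 0 0 0 0 0 0; 1 0 0 0 0 0 0"

```text
time_s: 15.95
position: [0.4385, 0.3438, 0.0334]
tool_rot: [[-0.332, 0.943, -0.003], [0.943, 0.332, -0.003], [-0.002, -0.004, -1.0]]
ft_force: [-0.1, 0.7, -0.9]
grip_width: 0.0486
```

Call:
arm_command:
  rows: "1 0 0 0.8 0 0 0; 1 0 0 0 0 0 0; 1 0 0 0 0 0 0"

```text
time_s: 16.2
position: [0.4385, 0.3438, 0.0325]
tool_rot: [[-0.332, 0.943, -0.003], [0.943, 0.332, -0.003], [-0.002, -0.004, -1.0]]
ft_force: [-0.3, -1.0, -1.4]
grip_width: 0.0487
```

Call:
arm_command:
  rows: "1 0 0 0.8 0 0 0; 1 0 0 0 0 0 0; 1 0 0 0 0 0 0"

```text
time_s: 16.45
position: [0.4385, 0.3438, 0.0317]
tool_rot: [[-0.332, 0.943, -0.003], [0.943, 0.332, -0.003], [-0.002, -0.004, -1.0]]
ft_force: [0.4, -0.3, -1.0]
grip_width: 0.0487
```

Call:
arm_command:
  rows: "1 0 0 0.8 0 0 0; 1 0 0 0 0 0 0; 1 0 0 0 0 0 0"

```text
time_s: 16.7
position: [0.4386, 0.3439, 0.0314]
tool_rot: [[-0.332, 0.943, -0.003], [0.943, 0.332, -0.003], [-0.001, -0.003, -1.0]]
ft_force: [-1.6, -1.3, 4.3]
grip_width: 0.049
```

Call:
arm_command:
  rows: "1 0 0 0.6 0 0 0; 1 0 0 0 0 0 0; 1 0 0 0 0 0 0"

```text
time_s: 16.95
position: [0.4386, 0.3439, 0.0313]
tool_rot: [[-0.332, 0.943, -0.002], [0.943, 0.332, -0.002], [-0.002, -0.003, -1.0]]
ft_force: [-3.4, -1.3, 11.3]
grip_width: 0.0488
```

It is down: upward reaction 4 N rising to 11 N at z 31.3 mm, as expected. I'll ease slightly and release.

Call:
arm_command:
  rows: "1 0 0 -0.4 0 0 0; 1 0 0 0 0 0 0; 0.3 0 0 0 0 0 0; 0.2 0 0 0 0 0 0; 0.1 0 0 0 0 0 0"

```text
time_s: 17.37
position: [0.4385, 0.3438, 0.0306]
tool_rot: [[-0.332, 0.943, -0.003], [0.943, 0.332, -0.003], [-0.002, -0.004, -1.0]]
ft_force: [0.3, 0.4, -0.0]
grip_width: 0.0764
```

Call:
arm_command:
  rows: "0 0 0 0 0 0 0; 0 0 0 0 0 0 0; 0 0 0 0 0 0 0; 0 0 0 0 0 0 0"

```text
time_s: 17.7
position: [0.4385, 0.3438, 0.0307]
tool_rot: [[-0.332, 0.943, -0.003], [0.943, 0.332, -0.003], [-0.002, -0.004, -1.0]]
ft_force: [0.3, -0.0, 0.2]
grip_width: 0.0855
```

Call:
arm_command:
  rows: "0 0 0 -8 0 0 0; 0 0 0 -15 0 0 0; 0 0 0 -25 0 0 0; 0 0 0 -30 0 0 0; 0 0 0 -30 0 0 0"

```text
time_s: 18.12
position: [0.4386, 0.3439, 0.1404]
tool_rot: [[-0.332, 0.943, -0.004], [0.943, 0.332, -0.003], [-0.002, -0.005, -1.0]]
ft_force: [-0.3, -0.1, -1.0]
grip_width: 0.0854
```

Call:
arm_command:
  rows: "0 -30 0 -20 0 0 0; 0 -30 0 0 0 0 0; 0 -20 0 0 0 0 0; 0 0 0 0 0 0 0; 0 0 0 0 0 0 0"

```text
time_s: 18.53
position: [0.4657, 0.2682, 0.1595]
tool_rot: [[-0.33, 0.944, -0.003], [0.944, 0.33, -0.002], [-0.001, -0.004, -1.0]]
ft_force: [0.5, 1.0, 0.5]
grip_width: 0.0857
```

```bash
python3 - <<'E'
from h import *
import pickle
o=readout.observe();m,im=snap('wrist','w11.png');pickle.dump((m,o),open('w11.pkl','wb'));print(o['position'],o['ft_force'],o['grip_width'])
s,im2=snap('scene','s11.png')
A=np.zeros((480,800,3),np.uint8);A[:360,:480]=cv2.resize(im[:,:,::-1],(480,360));A[:480,480:]=cv2.resize(im2[285:345,255:295,::-1],(320,480),interpolation=cv2.INTER_CUBIC)
cv2.imwrite('pics/m11.png',A)
w=(im.min(2)>175).astype(np.uint8);w=cv2.morphologyEx(w,cv2.MORPH_OPEN,np.ones((3,3)));n,l=cv2.connectedComponents(w)
for k in range(1,n):
    c,_=cv2.findContours((l==k).astype(np.uint8),0,2);c=max(c,key=cv2.contourArea)
    if cv2.contourArea(c)>2000: print(cv2.approxPolyDP(c,4,True)[:,0].tolist())
print(proj(m,[[.4566+a*.025*.943-b*.065*.333,.2963+a*.025*.333+b*.065*.943,.040] for a,b in[(-1,-1),(1,-1),(1,1),(-1,1)]]))
E
```

```text
[0.4657 0.2682 0.1595] [0.4594 1.0345 0.5479] 0.08572931356250571
[[277, 82], [280, 289], [353, 291], [363, 85]]
[[282.6308 293.7062]
 [358.2299 293.718 ]
 [364.8611  82.7189]
 [275.6637  82.8886]]
```

View pics/m11.png

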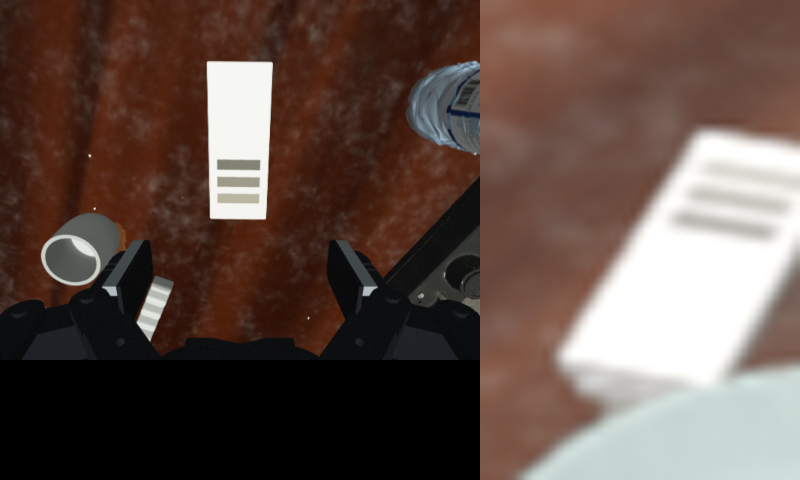

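```bash
python3 - <<'E'
from h import *
t,im=snap('top','t12.png');a=cv2.imread('pics/top0.png').astype(int);d=np.abs(a-im[:,:,::-1].astype(int)).max(2)
for n,(u,v,r) in dict(pot=(303,280,12),brush=(327,254,16),saucer=(380,274,23),stilt=(412,247,12),jar=(465,258,18),dish=(433,192,22)).items():
    print(n,'changed px share',float((d[v-r:v+r,u-r:u+r]>40).mean().round(3)))
print(readout.observe()['position'],env.close_job())
E
```

```text
pot changed px share 0.0
brush changed px share 0.0
saucer changed px share 0.0
stilt changed px share 0.0
jar changed px share 0.0
dish changed px share 0.018
the job is handed in; nothing more can be done
[0.4651 0.2695 0.159 ] None
```

The glaze test plate now lies flat on the narrower plate, and I handed the job in at about 18.6 s of robot time.

**How it went:** I tilted the closed fingers in under the rack and pushed the plate about 100 mm along the channel, with under 2 N of force. It then stuck out about 40 mm over the open end. I gripped the sides of that end at 60 N, lifted it out, and turned it about 23° to line up with the plate underneath. I lowered it until it touched down (a reaction of 4 N, then 11 N), eased off and opened the fingers.

**Last checks:**
- **Position:** the last wrist picture shows the plate within about 1 mm of the expected place across. My code's corner readings disagreed, by up to 5 px at the near end (roughly 1° of turn or 2 mm in length). The picture itself puts the turn at about 0.7° at most, so I did not re-grip.
- **Robot clear:** it stood still about 16 cm above the table, with the gripper open and no contact force.
- **Other things:** comparing the top pictures before and after shows no change around the pot, brush rest, saucer, stilt or jar. About 2% of pixels changed around the dish on the rack. I took that to be the plate having left the channel below it, but did not look further.
- **Height of the lower plate:** matching the wrist and top pictures gave a poor reading (16–25 mm, against 33 mm stated). I went by the stated heights, and the touchdown height agreed with them.

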